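Assemble a three-tier autosampler vial carousel

ROBOT

A 7-joint arm with a two-finger parallel gripper is mounted at the origin on the work surface. World frame = base frame: x ahead of the robot, y to its left, z up, the work surface at z = 0. Lengths are in m, angles in rad, forces in N, time in s.
With the tool pointing down it reaches from about 0.4 to 0.875 m from the base axis. Payload 19.3 kg.
Tool frame: the origin (TCP) lies on the mounting face of the last link; the fingertips stand 173 mm ahead of it and the grasp point (between the pads) lies 155 mm ahead of it; z points along the fingers, y is the line along which they close (so a half turn about z gives the same grasp; the last joint's range is limited). The gripper opens to 85 mm and grips with 20 to 120 N. Pads are 22 mm wide; open, the fingers measure 114 mm over their backs; the gripper's body (76 mm by 85 mm) begins 54 mm behind the grasp point. The pads swing forward as they close: fully open they stand 13 mm farther back than shut.
Start: joints at [1.238, 0.521, -0.036, 1.599, 0.021, 1.021, -0.113], TCP at [0.162, -0.604, 0.405] pointing down, gripper open.
Joint ranges: [-2.91, 2.91], [-0.3, 2.13], [-1.5, 1.42], [0.17, 2.43], [-1.26, 4.41], [0.16, 1.93], [-2.52, 2.52]. Speed limits (rad/s): [1.89, 1.89, 2.39, 2.39, 3.01, 3.01, 3.01].

INTERFACE

Orientations are given as [roll, pitch, yaw] about the fixed x, y, z axes, in that order (R = Rz(yaw) Ry(pitch) Rx(roll)).
In Python, from workcell import bot, vision gives the robot as it stands.
- The arm moves only by the shell command python3 -m creep 'ROWS' [FORCE]. ROWS is JSON, a list that holds one entry, the list of rows, each a list of 7 numbers: the opening, from -1 (shut) to 1 (fully open), then the shift along the tool's x, y, z in cm, then the turn, a rotation vector about the tool's x, y, z in rad. In form: [[[grip, tx, ty, tz, rx, ry, rz], ...]]. A call has 1 to 12 rows; each row shifts and turns the commanded pose from where the row before left it, along the tool's axes as they then stand; what a row does not reach is not made up. A row lasts 1/8 s, in which the tool goes at most 62.5 mm and 10.7 degrees, less where a joint would pass 70% of its speed; a pose out of reach is approached as far as the arm can. A call with a gripper value outside its range is refused whole. The fingers move at their own pace and stop on an object; FORCE is the grip in N (left out, the last holds). Time passes only in rows, so rows that do not move let the fingers close. It gives the time, the measured TCP pose, the force, the opening and the grip force at its end, in the units of the state.
- bot.observe(): the state, without advancing time (a new reading comes with each control period).
- vision.grab_frame(name): name is "scene" or "top" or "wrist"; returns a dict with "image" (400x640x3 uint8, blue, green, red), "depth" (400x640 float32, m along the optical axis (not along the pixel's ray), 0 where there is no reading), "fovy" (degrees; the focal length in pixels is half the picture's height over the tangent of half this angle, whatever the lens; pixels are square), "cx", "cy" (the principal point, pixels), "k1" (the pictures are not rectified: a ray, as slopes to the right and down, at radius r is drawn at 1 + k1 r^2 times it, then the intrinsics apply), "cam_to_world" (4x4, takes a point from camera to world coordinates); the wrist camera has in their place "tool_from_camera" (4x4, takes a point from camera to tool coordinates, whose origin is the TCP and whose axes are the flange's). Camera axes: x right, y down, z forward; pixel columns grow to the right and rows downward; lengths in m; the calibration is good to about 2 mm. A picture is of the moment at which its call begins: read the wrist's pose just before it.
- bot.job_done(): hands the job in; it is judged then, once.
The state is a dict: "clock": time; "qpos": joint angles; "qd": joint speeds; "joint_efforts": joint torques, N m; "position": TCP position; "tool_rot": TCP orientation; "force": force on the tool from outside, world axes, zero at the start; "moment": the same for the moment, N m; "grip_width": finger opening in m; "finger_force": force on a finger pad.
Only numpy, scipy, OpenCV 4.12 (cv2) and the standard library are available. Lean on these libraries where they do the work, as an engineer would, in place of code of your own. Each camera call takes 0.05 s, during which the arm holds its last target. There are 200 camera calls.

TASK

Put the heavy steel carousel base onto the green mat, centred and square in the white outline: rest one bottom edge on the mat first with the plate clearly tilted (10 degrees or more), then keep hold of it while you pivot it down flat. Then thread three vial trays over its post so that they lie flat on one another: blue at the bottom, white next, orange on top. Leave the black spare tray where it lies.

Things in the scene. Friction and masses are not known exactly. Their poses are not given: they have to be found in the camera images.
- mat: Fixed green square mat on the bench, 150 x 150 x 3 mm, with a white square outline (118 mm outside, 112 mm inside) printed on it, parallel to the mat's sides. Origin: centre of its underside, on the bench; its upper face is 3 mm above; x and y parallel to its sides, z up.
- base: Loose carousel base: square steel plate 110 x 110 x 8 mm with an upright dark post, 12 x 12 mm, sides parallel to the plate's, in its centre; post tip (last 3 mm tapered) 63 mm above the plate's underside. About 0.75 kg, balanced on the post. Starts flat on the bench; grip it by the post. Origin: centre of the plate's underside; x, y along its sides, z up. Alike after a quarter turn.
- tray_blue: Blue plastic vial tray: flat ring, outside diameter 60 mm, bore 32 mm right through, 20 mm tall, ten small dark vial sockets round its upper face, about 0.09 kg. Starts flat on the bench. Origin: on the ring's axis, in the plane of its underside; z up. All trays have this shape.
- tray_white: White plastic vial tray: flat ring, outside diameter 60 mm, bore 32 mm right through, 20 mm tall, ten small dark vial sockets round its upper face, about 0.09 kg. Starts flat on the bench. Origin: on the ring's axis, in the plane of its underside; z up. All trays have this shape.
- tray_orange: Orange plastic vial tray: flat ring, outside diameter 60 mm, bore 32 mm right through, 20 mm tall, ten small dark vial sockets round its upper face, about 0.09 kg. Starts flat on the bench. Origin: on the ring's axis, in the plane of its underside; z up. All trays have this shape.
- tray_black: Spare, to be left alone. Black plastic vial tray: flat ring, outside diameter 60 mm, bore 32 mm right through, 20 mm tall, ten small dark vial sockets round its upper face, about 0.09 kg. Starts flat on the bench. Origin: on the ring's axis, in the plane of its underside; z up. All trays have this shape.
Things that resemble listed ones, but are neither listed nor needed, are in the scene too. Of the things shaped like the mat, the green one is meant.

How it is judged:
By the outcome, as a careful person would: the job done as asked, in the order asked, and still so for the second after the job is handed in, with the robot touching nothing.
It also fails if it takes over 112 s, if anything falls off the work surface, if the arm or the gripper's body presses on something with over 40 N, if the wrist force passes 120 N, or if a joint passes its speed limit or range.

## Working session

There is one attempt and no reset: what is moved stays moved. The work goes in short steps, Python scripts to look and compute and a shell command to move; the robot and the scene stay as the last step left them, time stands still between calls to the robot, and variables do not carry over. Pictures are saved under pics/ and viewed, at most 17 in all, crops included, and the job is handed in when it is done.

```bash
mkdir -p pics; ls; python3 - <<'E'
from workcell import bot, vision
import cv2,numpy as np
print(bot.observe())
for n in("scene","top"):
    f=vision.grab_frame(n); cv2.imwrite(f"pics/{n}0.png",f["image"]); np.savez(f"pics/{n}0.npz",**f)
    print({k:(v if not hasattr(v,'shape') or v.size<20 else v.shape) for k,v in f.items()})
f=vision.grab_frame("wrist");np.savez("pics/wrist0.npz",**f);print({k:v for k,v in f.items() if k not in("image","depth")})
E
```

```text
pics
{'clock': 0.0, 'qpos': array([ 1.23779524,  0.52199804, -0.03633505,  1.6000144 ,  0.02119845,
        1.02114106, -0.11281344]), 'qd': array([-9.99576110e-05, -4.52363521e-05, -7.30708994e-04, -7.13181777e-04,
       -8.10214974e-04,  1.72560511e-03, -2.32180213e-03]), 'joint_efforts': array([ 2.86209715e-04, -9.27106619e+01,  1.97950311e+00, -3.69932020e+01,
        1.77148153e-02,  8.13624880e-03,  5.60640933e-05]), 'position': array([ 0.16230734, -0.60339876,  0.40413321]), 'tool_rot': array([-3.14041959e+00,  8.10583839e-05,  2.62783648e-01]), 'force': array([-0.57424584,  1.20497811,  0.42076922]), 'moment': array([ 0.01623047, -0.00976058,  0.01760063]), 'finger_force': 0.0, 'grip_width': 0.08532126042790773}
{'image': (400, 640, 3), 'depth': (400, 640), 'fovy': 42.89082108499359, 'cx': 313.26347633970545, 'cy': 203.60050810833548, 'k1': -0.08534364155888745, 'cam_to_world': array([[-0.86316019,  0.29990179, -0.40621841,  1.04841157],
       [ 0.5049129 ,  0.50599904, -0.69930533,  1.01216283],
       [-0.0041768 , -0.80871743, -0.58818251,  0.78977538],
       [ 0.      
[... 228 characters left out ...]
717774, -0.98220522,  0.18702363,  0.34098002],
       [-0.99914279, -0.02390882, -0.03379437,  0.14585789],
       [ 0.03766452, -0.1862828 , -0.98177396,  0.98457203],
       [ 0.        ,  0.        ,  0.        ,  1.        ]])}
{'fovy': 69.184848885132, 'cx': 320.78769534051565, 'cy': 198.39587690924301, 'k1': -0.01959604642018755, 'tool_from_camera': array([[-5.07788868e-04, -9.65209930e-01, -2.61475684e-01,
         6.68838122e-02],
       [ 9.99999687e-01, -6.48789429e-04,  4.52926592e-04,
         3.28787724e-04],
       [-6.06811904e-04, -2.61475372e-01,  9.65209957e-01,
         2.92538101e-02],
       [ 0.00000000e+00,  0.00000000e+00,  0.00000000e+00,
         1.00000000e+00]])}
```

View pics/top0.png

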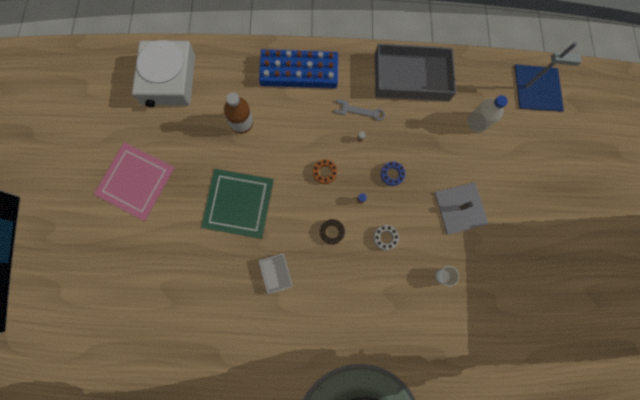

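View pics/scene0.png

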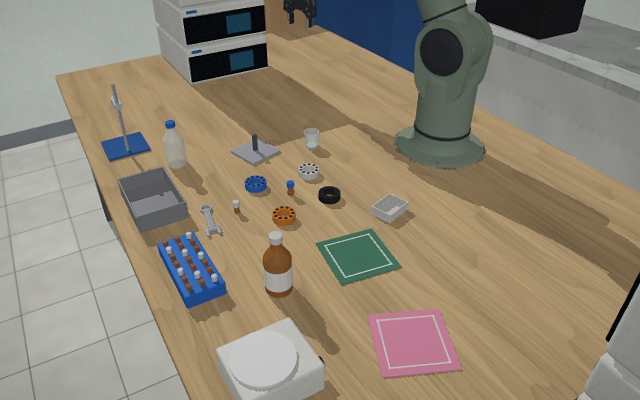

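Candidates in the top view:
- **Base:** grey plate with dark post at (461,207). The lookalike is the blue clamp stand at (540,88), which is rejected.
- **Mat:** green at (238,203). The pink one at (134,181) is rejected.
- **Trays:** blue (392,174), white (386,237), orange (325,172), black spare (332,232).
- **Small things:** vials at (362,198) and (362,136) and a white box at (275,273). None are trays.

```bash
cat > h.py <<'E'
from workcell import bot, vision
import cv2,numpy as np
from scipy.spatial.transform import Rotation as Ro
def grab(n):
    s=bot.observe(); f=vision.grab_frame(n)
    if n=="wrist":
        T=np.eye(4);T[:3,:3]=Ro.from_euler("xyz",s["tool_rot"]).as_matrix();T[:3,3]=s["position"]
        f["cam_to_world"]=T@f["tool_from_camera"]
    return f,s
def cast(f,px,z):
    h=f["image"].shape[0]; fl=h/2/np.tan(np.radians(float(f["fovy"]))/2)
    K=np.array([[fl,0,float(f["cx"])],[0,fl,float(f["cy"])],[0,0,1.]])
    p=cv2.undistortPoints(np.array(px,float).reshape(-1,1,2),K,np.array([float(f["k1"]),0,0,0,0])).reshape(-1,2)
    M=f["cam_to_world"]; d=np.c_[p,np.ones(len(p))]@M[:3,:3].T; o=M[:3,3]
    return (o+d*((z-o[2])/d[:,2])[:,None])[:,:2]
def proj(f,P):
    h=f["image"].shape[0]; fl=h/2/np.tan(np.radians(float(f["fovy"]))/2)
    K=np.array([[fl,0,float(f["cx"])],[0,fl,float(f["cy"])],[0,0,1.]])
    M=np.linalg.inv(f["cam_to_world"])
    return cv2.projectPoints(np.array(P,float).reshape(-1,1,3),cv2.Rodrigues(M[:3,:3])[0],M[:3,3],K,np.array([float(f["k1"]),0,0,0,0]))[0].reshape(-1,2)
def blob(mask,near=None):
    c,_=cv2.findContours(mask.astype(np.uint8)*255,cv2.RETR_EXTERNAL,cv2.CHAIN_APPROX_NONE)
    if near is not None: c=[k for k in c if cv2.contourArea(k)>30 and cv2.pointPolygonTest(cv2.convexHull(k),tuple(map(float,near)),True)>-8]
    return max(c,key=cv2.contourArea).reshape(-1,2).astype(float)
def square(pts):  # world pts -> centre, yaw(mod 90), sides
    (c,s,a)=cv2.minAreaRect((pts*1000).astype(np.float32)); a=(a+45)%90-45
    return np.array(c)/1000,a,s
E
cat > m0.py <<'E'
from h import *
f=dict(np.load("pics/top0.npz")); im=f["image"];hsv=cv2.cvtColor(im,cv2.COLOR_BGR2HSV)
H,S,V=[hsv[...,i].astype(int) for i in range(3)]
for n,p in dict(base=(461,207),mat=(238,203),blue=(392,174),white=(386,237),orange=(325,172),black=(332,232)).items():
    print(n,"rough",cast(f,[p],.02 if n[0]!='m' else .003).round(4))
def rep(n,m,near,z):
    b=blob(m,near); c,a,s=square(cast(f,cv2.convexHull(b.astype(np.float32)).reshape(-1,2),z)); e=cv2.minEnclosingCircle(b.astype(np.float32))
    print(n,c.round(4),round(a,1),np.round(s,1),"circ",cast(f,[e[0]],z).round(4),e[1])
rep("mat",(H>65)&(H<95)&(S>70)|0,(238,203),.003)
rep("blue",(H>100)&(H<130)&(S>120),(392,174),.015)
rep("orange",(H<14)&(S>170),(325,172),.015)
rep("white",(S<60)&(V>110),(386,237),.018)
rep("black",(V<60),(332,232),.015)
rep("base",(S<45)&(V>60),(461,207),.008)
for v in ((362,198),(362,136),(275,273),(448,276)): print(cast(f,[v],.02).round(3))
cv2.imwrite("pics/crop1.png",cv2.resize(im[90:300,220:500],None,fx=2.8,fy=2.8,interpolation=cv2.INTER_CUBIC))
s=bot.observe();g=dict(np.load("pics/wrist0.npz"));cv2.imwrite("pics/w0.png",g["image"])
E
python3 m0.py
```

```text
base rough [[ 0.5175 -0.2489]]
mat rough [[0.5175 0.2962]]
blue rough [[ 0.5958 -0.0778]]
white rough [[ 0.4407 -0.0605]]
orange rough [[0.5961 0.087 ]]
black rough [[0.4501 0.0686]]
mat [0.5183 0.2986] -8.7 [144.7 145. ] circ [[0.5174 0.2999]] 41.46393966674805Traceback (most recent call last):
  File "m0.py", line 10, in <module>
    rep("blue",(H>100)&(H<130)&(S>120),(392,174),.015)
    ~~~^^^^^^^^^^^^^^^^^^^^^^^^^^^^^^^^^^^^^^^^^^^^^^^
  File "m0.py", line 7, in rep
    b=blob(m,near); c,a,s=square(cast(f,cv2.convexHull(b.astype(np.float32)).reshape(-1,2),z)); e=cv2.minEnclosingCircle(b.astype(np.float32))
  File "h.py", line 24, in blob
    return max(c,key=cv2.contourArea).reshape(-1,2).astype(float)
           ~~~^^^^^^^^^^^^^^^^^^^^^^^
ValueError: max() iterable argument is empty
```

```bash
sed -i '/rep("blue\|rep("orange\|rep("white\|rep("black/d' m0.py; python3 m0.py | tail -6
```

```text
mat [0.5183 0.2986] -8.7 [144.7 145. ] circ [[0.5174 0.2999]] 41.46393966674805
base [ 0.5184 -0.2543] 15.0 [109.8 111.7] circ [[ 0.5184 -0.2538]] 30.26972007751465
[[ 0.534 -0.003]]
[[ 0.691 -0.004]]
[[0.352 0.2  ]]
[[ 0.35  -0.209]]
```

View pics/crop1.png

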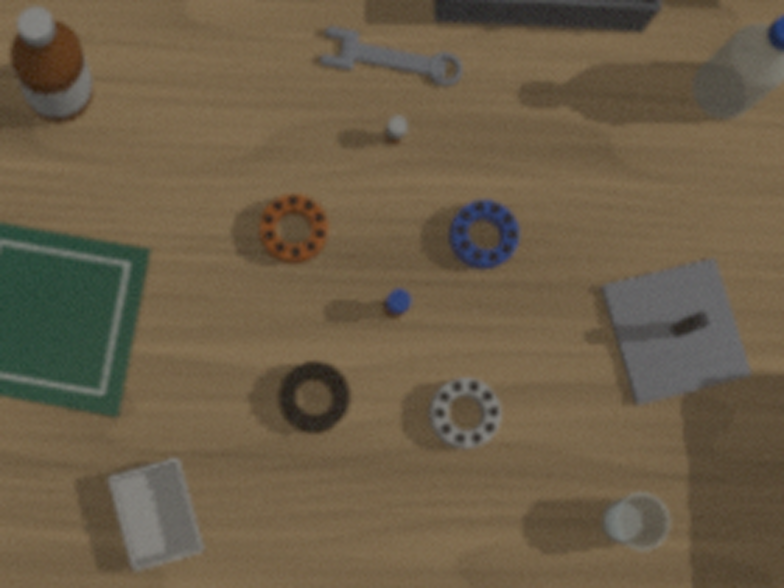

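Confirmed: the base is the grey plate with the dark post, at crop (690,323). The trays are orange (293,228), blue (484,234), white (466,412) and black (314,397). Moving over the base.

```bash
python3 -m creep '[[[1,3.6,-2,0.4,0,0,0],[1,3.6,-2,0.4,0,0,0],[1,3.6,-2,0.4,0,0,0],[1,3.6,-2,0.4,0,0,0],[1,3.6,-2,0.4,0,0,0],[1,3.6,-2,0.4,0,0,0],[1,3.6,-2,0.4,0,0,0],[1,3.6,-2,0.4,0,0,0],[1,3.6,-2.1,0.4,0,0,0],[1,3.6,-2.1,0.4,0,0,0],[1,3.6,-2.1,0.4,0,0,0],[1,3.6,-2.1,0.4,0,0,0]]]'; python3 -m creep '[[[1,0,0,0,0,0,0],[1,0,0,0,0,0,0]]]'
python3 - <<'E'
from h import *
f,s=grab("wrist"); np.savez("pics/w1.npz",**f); cv2.imwrite("pics/w1.png",f["image"]); print(s["position"],s["tool_rot"])
E
```

```text
clock: 1.65
position: [0.517, -0.2547, 0.3564]
tool_rot: [-3.141, 0.0, 0.263]
force: [1.6, -1.2, 0.0]
grip_width: 0.0853
finger_force: 0.0
clock: 1.9
position: [0.5157, -0.2561, 0.3565]
tool_rot: [-3.142, 0.001, 0.262]
force: [0.1, 0.0, 0.3]
grip_width: 0.0854
finger_force: 0.0
[ 0.51573616 -0.2561199   0.3565066 ] [-3.14155295e+00  7.05179114e-04  2.62499706e-01]
```

View pics/w1.png

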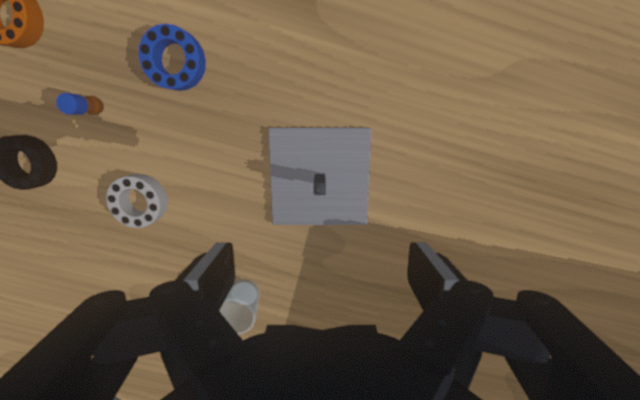

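The wrist view shows the plate at (270–369, 128–224) with its post at (320,184), nearly aligned with the tool. Blue is at (172,57) and white at (135,202).

```bash
cat > m1.py <<'E'
from h import *
import sys
f=dict(np.load("pics/w1.npz")); im=f["image"];hsv=cv2.cvtColor(im,cv2.COLOR_BGR2HSV)
H,S,V=[hsv[...,i].astype(int) for i in range(3)]
print("plate hsv",hsv[150,300],"bench",hsv[100,400],hsv[250,330],"post",hsv[184,320],"blue",hsv[35,152],"white",hsv[180,125],"orange",hsv[25,38])
m=np.zeros(H.shape,bool); m[115:240,255:385]=((S<60)|(H>80)|(V<50))[115:240,255:385]
m=cv2.morphologyEx(m.astype(np.uint8),cv2.MORPH_OPEN,np.ones((15,15)))
b=blob(m); h=cv2.convexHull(b.astype(np.float32)).reshape(-1,2)
c,a,s=square(cast(f,h,.008)); print("base",c.round(4),a,np.round(s,1),h.min(0),h.max(0))
t=cast(f,[(320,177)],.063); print("post tip approx",t.round(4))
E
python3 m1.py
```

```text
plate hsv [120  12 131] bench [ 17 100 151] [ 17  92 103] post [126  18  72] blue [ 0 32 48] white [13 38 60] orange [ 14 209 128]
base [ 0.5195 -0.254 ] 14.982867240905762 [110.2 111.3] [269. 127.] [370. 224.]
post tip approx [[ 0.5307 -0.2518]]
```

```bash
python3 - <<'E'
from h import *
f=dict(np.load("pics/w1.npz"));d=f["depth"];print(d[172:204:3,320].round(3),d[140,300])
cv2.imwrite("pics/p.png",cv2.resize(f["image"][120:240,250:390],None,fx=5,fy=5,interpolation=cv2.INTER_NEAREST))
E
```

```text
[0.321 0.31  0.295 0.279 0.269 0.268 0.27  0.271 0.329 0.33  0.331] 0.31276673
```

View pics/p.png

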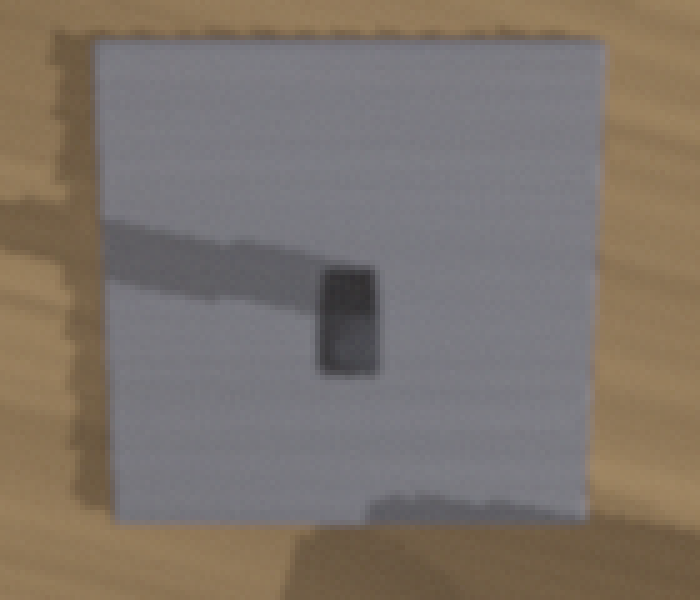

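The post's tip face is at crop (348,345), pixel (319.6,189). The plate's edges are clean and parallel to the picture.

```bash
cat >> h.py <<'E'
def delta(target,s=None):
    "tool-axes shift (cm) from measured TCP to target world xyz"
    s=s or bot.observe(); R=Ro.from_euler("xyz",s["tool_rot"]).as_matrix()
    return (R.T@(np.array(target)-s["position"])*100).round(2)
E
python3 - <<'E'
from h import *
f=dict(np.load("pics/w1.npz")); t=cast(f,[(319.6,189)],.063)[0]; print(t.round(4)); cr=250+np.array([0,0])
q=np.array([(95,40),(605,40),(588,520),(115,523)])/5+[250,120]-.5
w=cast(f,q,.008);print(w.round(4),w.mean(0)); print([np.degrees(np.arctan2(*(w[(i+1)%4]-w[i])[::-1])) for i in range(4)])
print(delta([*((w.mean(0)+t)/2),.155+.05]))
E
```

```text
[ 0.5196 -0.2544]
[[ 0.5582 -0.1872]
 [ 0.5865 -0.2928]
 [ 0.4813 -0.3219]
 [ 0.452  -0.2152]] [ 0.51950203 -0.25428686]
[np.float64(-74.99215472642449), np.float64(-164.53017253644168), np.float64(105.38566536770715), np.float64(14.773433497149172)]
[ 0.46 -0.11 15.17]
```

```bash
python3 -m creep '[[[1,0.46,-0.11,3,0,0,0.003],[1,0,0,4,0,0,0],[1,0,0,4,0,0,0],[1,0,0,3,0,0,0],[1,0,0,2.1,0,0,0],[1,0,0,0,0,0,0],[-1,0,0,0,0,0,0],[-1,0,0,0,0,0,0],[-1,0,0,0,0,0,0],[-1,0,0,0,0,0,0],[-1,0,0,0,0,0,0],[-1,0,0,0,0,0,0]]]' 110; python3 -m creep '[[[-1,0,0,0,0,0,0],[-1,0,0,0,0,0,0]]]'
```

```text
clock: 3.45
position: [0.5204, -0.2534, 0.1963]
tool_rot: [3.141, -0.0, 0.26]
force: [-2.3, 1.8, 9.0]
grip_width: 0.0104
finger_force: 107.5
clock: 3.7
position: [0.5203, -0.2534, 0.1963]
tool_rot: [3.141, -0.0, 0.26]
force: [-2.7, 2.1, 10.8]
grip_width: 0.0102
finger_force: 107.5
```

```bash
python3 -m creep '[[[-1,0,0,-1,0,0,0],[-1,0,0,-3,0,0,0],[-1,0,0,-5,0,0,0],[-1,0,0,-5,0,0,0],[-1,0,0,-5,0,0,0],[-1,0,-2.6,-2,0,0,0],[-1,0.2,-5,0,0,0,0],[-1,0.2,-5,0,0,0,0],[-1,0.2,-5,0,0,0,0],[-1,0.2,-5,0,0,0,0],[-1,0.2,-5,0,0,0,0],[-1,0.2,-5,0,0,0,0]]]'; python3 -m creep '[[[-1,0.2,-5,0,0,0,0],[-1,0.2,-5,0,0,0,0],[-1,0.2,-5,0,0,0,0],[-1,0.2,-5,0,0,0,0],[-1,0.2,-5,0,0,0,0],[-1,0,-1,0,0,0,0.05],[-1,0,0,0,0,0,0.12],[-1,0,0,0,0,0,0.12],[-1,0,0,0,0,0,0.12],[-1,0,0,0,0,0,0],[-1,0,0,0,0,0,0],[-1,0,0,0,0,0,0]]]'
python3 - <<'E'
from h import *
f,s=grab("wrist"); np.savez("pics/w2.npz",**f); cv2.imwrite("pics/w2.png",f["image"]); print(s["position"],s["tool_rot"],s["qpos"])
E
```

```text
clock: 5.2
position: [0.4472, 0.0661, 0.406]
tool_rot: [3.141, 0.0, 0.26]
force: [1.4, -0.3, -6.6]
grip_width: 0.0103
finger_force: 108.0
clock: 6.7
position: [0.3911, 0.3183, 0.4046]
tool_rot: [3.139, 0.003, -0.114]
force: [-0.2, -0.3, -7.2]
grip_width: 0.0103
finger_force: 108.8
[0.39109624 0.31833013 0.40456875] [ 3.13896513e+00  2.59383681e-03 -1.14442463e-01] [-0.73504939  0.33239388 -0.0828518   1.90892347  0.03370074  0.90526896
 -2.51953277]
```

View pics/w2.png

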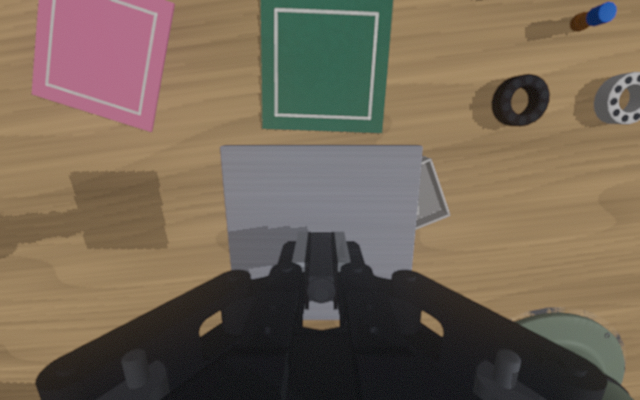

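The mat and its outline are in view at corners (275,10), (379,12), (373,120) and (277,117), with the plate held level below it. Joint 7 is at its limit, so I will turn the other way (plate yaw +90°).

```bash
cat >> h.py <<'E'
def outline(f,m,z=.003):
    "white outline mask -> outer hull square on plane z"
    b=blob(m); h=cv2.convexHull(b.astype(np.float32)).reshape(-1,2); return square(cast(f,h,z))
def sidefit(w):
    "world pts roughly on a square's border -> fitted centre, yaw deg, sides"
    c,a,s=square(w); c=c.astype(float)
    for _ in range(2):
        R=np.array([[np.cos(np.radians(a)),-np.sin(np.radians(a))],[np.sin(np.radians(a)),np.cos(np.radians(a))]])
        l=(w-c)@R; out=[];an=[]; hs=[abs(l[:,0]).max(),abs(l[:,1]).max()]
        for k in (0,1):
            for sg in (1,-1):
                q=l[(sg*l[:,k]>hs[k]-.006)&(abs(l[:,1-k])<hs[1-k]*.8)]
                p=np.polyfit(q[:,1-k],q[:,k],1); out.append(p[1]); an.append((np.arctan(p[0]))*(1 if k else -1))
        c=c+R@[(out[0]+out[1])/2,(out[2]+out[3])/2]; a+=np.degrees(np.mean(an))
    return c,a,np.round([(out[0]-out[1])*1000,(out[2]-out[3])*1000],1),np.degrees(an).round(2)
E
python3 - <<'E'
from h import *
f=dict(np.load("pics/w2.npz")); im=f["image"];hsv=cv2.cvtColor(im,cv2.COLOR_BGR2HSV)
H,S,V=[hsv[...,i].astype(int) for i in range(3)]
print(hsv[60,275],hsv[60,330])
m=np.zeros(H.shape,bool); m[3:128,266:386]=((S<70)&(V>110))[3:128,266:386]
b=blob(m);print(b.min(0),b.max(0)); print(sidefit(cast(f,b,.003)))
c,_=cv2.findContours(m.astype(np.uint8),cv2.RETR_CCOMP,cv2.CHAIN_APPROX_NONE); c=sorted(c,key=cv2.contourArea)[-2:]
for k in c: print(sidefit(cast(f,k.reshape(-1,2).astype(float),.003)))
g=dict(np.load("pics/top0.npz"));hs=cv2.cvtColor(g["image"],cv2.COLOR_BGR2HSV).astype(int);m=np.zeros(H.shape,bool);m[174:234,206:270]=((hs[...,1]<75)&(hs[...,2]>90))[174:234,206:270]
print(hs[203,238],hs[178,240]); b=blob(m); print("top",sidefit(cast(g,b,.003)))
E
```

```text
[ 60   6 162] [ 77 113  99]
[273.   7.] [379. 120.]
(array([0.51800538, 0.29836551]), np.float64(-8.458393757407425), array([120.2, 120.2]), array([-0.3 ,  0.02,  0.34, -0.07]))
(array([0.51785833, 0.29802266]), np.float64(-8.6775246023236), array([110.9, 110.5]), array([ 0.08,  0.01,  0.  , -0.12]))
(array([0.51800538, 0.29836551]), np.float64(-8.458393757407425), array([120.2, 120.2]), array([-0.3 ,  0.02,  0.34, -0.07]))
[74 98 73] [71 59 86]
top (array([0.5183772 , 0.29785781]), np.float64(-8.699322521660221), array([119.7, 119.7]), array([-0.01, -0.04, -0.15,  0.21]))
```

```bash
python3 -m creep '[[[-1,4.3,0.2,0,0,0,0],[-1,4.3,0.2,0,0,0,0],[-1,4.2,0.2,0,0,0,-0.15],[-1,0,0,0,0,0,-0.17],[-1,0,0,0,0,0,-0.17],[-1,0,0,0,0,0,-0.17],[-1,0,0,0,0,0,-0.17],[-1,0,0,0,0,0,-0.17],[-1,0,0,0,0,0,-0.17],[-1,0,0,0,0,0,-0.17],[-1,0,0,0,0,0,-0.17],[-1,0,0,0,0,0,0]]]'; python3 -m creep '[[[-1,0,0,5,0,0,0],[-1,0,0,5,0,0,0],[-1,0,0,5,0,0,0],[-1,0,0,2,0,0,0],[-1,0,0,0,0,0,0],[-1,0,0,0,0,0,0]]]'
python3 - <<'E'
from h import *
f,s=grab("wrist"); np.savez("pics/w3.npz",**f); cv2.imwrite("pics/w3.png",f["image"][0:400]); print(s["position"],s["tool_rot"],s["qpos"])
print(1.4207-s["tool_rot"][2],delta([.518,.2982,.1963+.013]))
E
```

```text
clock: 8.25
position: [0.5179, 0.2971, 0.4042]
tool_rot: [-3.139, 0.003, 1.393]
force: [-0.5, -0.6, -7.5]
grip_width: 0.0108
finger_force: 109.0
clock: 9.0
position: [0.5177, 0.2978, 0.2362]
tool_rot: [3.142, 0.001, 1.394]
force: [-0.9, -0.0, -6.9]
grip_width: 0.0101
finger_force: 108.7
[0.51773927 0.29781256 0.23618142] [3.14157467e+00 1.20858609e-03 1.39360865e+00] [-0.39842247  0.71395206 -0.32398434  1.7826782   0.33104357  0.69954417
 -1.08150101]
0.0270913483556936 [0.05 0.02 2.69]
```

View pics/w3.png

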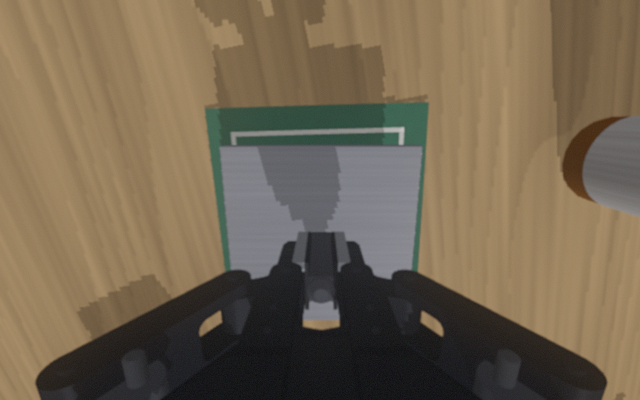

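The plate's front corners are at (220,146) and (421,146). The outline's front is at (232–404, 130), so the mat appears about 1.5° turned relative to the plate and I still need to add that yaw.

```bash
python3 - <<'E'
from h import *
f=dict(np.load("pics/w3.npz")); g=cv2.cvtColor(f["image"],cv2.COLOR_BGR2HSV).astype(int)
m=(g[...,1]<40)&((g[...,0]>100)|(g[...,2]<45)); 
# front edge rows for columns, side edges for rows
G=f["image"].astype(int); sat=g[...,1]
fr=[(c,next(r for r in range(138,160) if sat[r,c]<45)) for c in range(228,415,6)]
L=[(next(c for c in range(210,240) if sat[r,c]<45),r) for r in range(152,230,6)]
Rr=[(next(c for c in range(432,400,-1) if sat[r,c]<45),r) for r in range(152,230,6)]
s=dict(p=[0.51773927,0.29781256,0.23618142],r=[3.14157467,0.00120859,1.39360865])
R=Ro.from_euler("xyz",s["r"]).as_matrix()
zt=s["p"][2]-.1883
def tool(p): w=cast(f,p,zt); w=np.c_[w,np.full(len(w),zt)]; return ((w-s["p"])@R)[:,:2]*1000
for n,p,k in(("front",fr,0),("left",L,1),("right",Rr,1)):
    t=tool(np.array(p,float)); q=np.polyfit(t[:,1-k],t[:,k],1); print(n,np.median(t[:,k]).round(2),"slope deg",np.degrees(np.arctan(q[0])).round(2))
E
```

```text
front 52.9 slope deg -0.05
left -54.33 slope deg 0.17
right 56.1 slope deg 0.16
```

```bash
python3 -m creep '[[[-1,0.2,-0.06,1,0,0,-0.027],[-1,0,0,1.5,0,0,0],[-1,0,0,0,0,0,0],[-1,0,0,0,0,0,0]]]'
cat > rel.py <<'E'
from h import *
f,s=grab("wrist"); g=cv2.cvtColor(f["image"],cv2.COLOR_BGR2HSV).astype(int); sat,val=g[...,1],g[...,2]
cv2.imwrite("pics/rel.png",f["image"][90:260,190:450].repeat(3,0).repeat(3,1))
R=Ro.from_euler("xyz",s["tool_rot"]).as_matrix(); print(s["position"],s["tool_rot"],s["force"])
def tool(p,z): w=cast(f,np.array(p,float),z); w=np.c_[w,np.full(len(w),z)]; return ((w-s["position"])@R)[:,:2]*1000
zt=s["position"][2]-.1883
fr=[(c,next(r for r in range(140,160) if sat[r:r+4,c].max()<45 and (g[r:r+4,c,0].min()>100))) for c in range(228,415,6)]
L=[(next(c for c in range(212,240) if sat[r,c:c+4].max()<45),r) for r in range(156,230,6)]
Rr=[(next(c for c in range(430,400,-1) if sat[r,c-4:c].max()<45),r) for r in range(156,230,6)]
for n,p,k in(("front",fr,0),("left",L,1),("right",Rr,1)):
    t=tool(p,zt); q=np.polyfit(t[:,1-k],t[:,k],1); print(n,np.median(t[:,k]).round(2),"deg",np.degrees(np.arctan(q[0])).round(2),"px",p[len(p)//2])
# outline: brightest row per column in front band, weighted centroid; and mat front edge
ol=[]
for c in range(250,395,5):
    col=np.where(sat[110:144,c]<60,val[110:144,c],0)*1.0
    if (col>90).sum()>=2: r=110+np.flatnonzero(col>90); ol.append((c,r.mean()))
t=tool(ol,.003);q=np.polyfit(t[:,1],t[:,0],1);print("outline mid front",np.median(t[:,0]).round(2),"deg",np.degrees(np.arctan(q[0])).round(2),ol[0],ol[-1])
r=int(np.mean([o[1] for o in ol])); w=np.flatnonzero((sat[r]<60)&(val[r]>90)&(np.arange(640)>215)&(np.arange(640)<430)); e=tool([(w[0]-.5,r),(w[-1]+.5,r)],.003);print("outline ends y",e[:,1].round(2),"mid",e[:,1].mean().round(2),w[0],w[-1],r)
E
python3 rel.py
```

```text
clock: 9.55
position: [0.5168, 0.2995, 0.2092]
tool_rot: [-3.139, 0.003, 1.422]
force: [-0.2, 0.0, -7.0]
grip_width: 0.0103
finger_force: 108.6
[0.5167907  0.2994715  0.20919048] [-3.13937013e+00  3.11773066e-03  1.42161485e+00] [-0.24747934  0.03291177 -6.98714798]
front 52.87 deg 0.2 px (324, 145)
left -54.33 deg -0.09 px (223, 192)
right 56.57 deg -0.2 px (419, 192)
outline mid front 57.29 deg -0.02 (250, np.float64(135.0)) (390, np.float64(135.0))
outline ends y [-59.09  61.72] mid 1.32 221 422 135
```

View pics/rel.png

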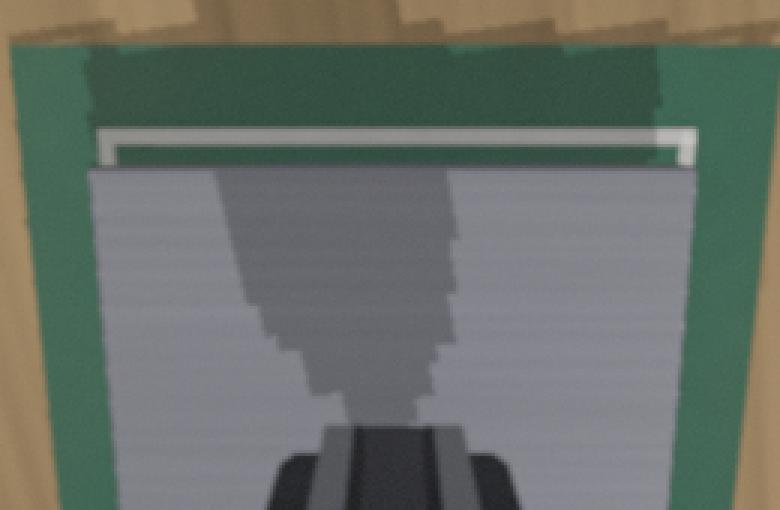

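The view shows the plate (front edge at row 145) about 1.7 mm behind centre along tool x. Sideways and in yaw it is centred. I'll correct that, tilt it about the robot-side edge (away from the bottle), then lower.

```bash
python3 -m creep '[[[-1,0.17,0.02,0,0,0,0],[-1,0,0,0,0,0,0],[-1,0,-1.19,-0.3,-0.06,0,0],[-1,0,-1.19,-0.3,-0.06,0,0],[-1,0,-1.19,-0.3,-0.06,0,0],[-1,0,-1.19,-0.3,-0.06,0,0],[-1,0,0,0,0,0,0],[-1,0,0,0,0,0,0],[-1,0,0,0,0,0,0]]]' 120; python3 - <<'E'
from h import *
s=bot.observe();R=Ro.from_euler("xyz",s["tool_rot"]).as_matrix()
print(s["position"],np.degrees(np.arccos(-R[2,2])), (s["position"]+R@[0,-.0555,.1963]).round(4),(s["position"]+R@[0,.0555,.1963]).round(4),s["force"])
E
```

```text
clock: 10.72
position: [0.4702, 0.3078, 0.217]
tool_rot: [2.904, 0.003, 1.42]
force: [0.2, -0.3, -7.5]
grip_width: 0.0103
finger_force: 117.6
[0.47017706 0.30783775 0.2170113 ] 13.604056775580188 [0.4624 0.3084 0.0132] [0.5691 0.2924 0.0393] [ 0.2220926  -0.26105475 -7.49992034]
```

```bash
python3 -m creep '[[[-1,0,-0.12,0.49,0,0,0],[-1,0,-0.08,0.34,0,0,0],[-1,0,0,0,0,0,0],[-1,0,0,0,0,0,0]]]'; python3 -m creep '[[[-1,0,-0.024,0.097,0,0,0],[-1,0,0,0,0,0,0],[-1,0,0,0,0,0,0]]]';  python3 -m creep '[[[-1,0,-0.024,0.097,0,0,0],[-1,0,0,0,0,0,0],[-1,0,0,0,0,0,0]]]'
```

```text
clock: 11.22
position: [0.4694, 0.3083, 0.2085]
tool_rot: [2.904, 0.003, 1.422]
force: [-0.2, -0.5, -6.3]
grip_width: 0.0102
finger_force: 117.6
clock: 11.6
position: [0.4694, 0.3083, 0.2076]
tool_rot: [2.903, 0.003, 1.422]
force: [-0.5, -0.7, -6.3]
grip_width: 0.0101
finger_force: 117.6
clock: 11.98
position: [0.4695, 0.3082, 0.2066]
tool_rot: [2.903, 0.003, 1.422]
force: [0.8, -0.2, -3.7]
grip_width: 0.01
finger_force: 118.1
```

Contact is starting. Press slightly more, then pivot down about the edge.

```bash
python3 -m creep '[[[-1,0,-0.012,0.05,0,0,0],[-1,0,0,0,0,0,0],[-1,0,0,0,0,0,0],[-1,0,0,0,0,0,0]]]'; python3 -m creep '[[[-1,0,0.586,0.175,0.03,0,0],[-1,0,0.586,0.175,0.03,0,0],[-1,0,0.586,0.175,0.03,0,0],[-1,0,0.586,0.175,0.03,0,0],[-1,0,0,0,0,0,0],[-1,0,0,0,0,0,0]]]'; python3 -m creep '[[[-1,0,0.586,0.175,0.03,0,0],[-1,0,0.586,0.175,0.03,0,0],[-1,0,0.293,0.085,0.015,0,0],[-1,0,0,0,0,0,0],[-1,0,0,0,0,0,0]]]'
```

```text
clock: 12.48
position: [0.4697, 0.3082, 0.2063]
tool_rot: [2.903, 0.003, 1.421]
force: [-0.1, -2.4, 5.5]
grip_width: 0.01
finger_force: 119.4
clock: 13.22
position: [0.4937, 0.3047, 0.2039]
tool_rot: [3.023, 0.002, 1.421]
force: [0.6, -1.5, 6.1]
grip_width: 0.0103
finger_force: 119.6
clock: 13.85
position: [0.5085, 0.3026, 0.201]
tool_rot: [3.098, 0.002, 1.421]
force: [0.1, -1.8, 8.2]
grip_width: 0.0102
finger_force: 119.8
```

```bash
python3 -m creep '[[[-1,0,0.39,0.113,0.02,0,0],[-1,0,0.29,0.085,0.015,0,0],[-1,0,0,0,0,0,0],[-1,0,0,0,0,0,0]]]'; python3 -m creep '[[[-1,0,0.15,0.042,0.008,0,0],[-1,0,0,0,0,0,0],[-1,0,0,0,0,0,0]]]'; python3 rel.py
```

```text
clock: 14.35
position: [0.5153, 0.3016, 0.1993]
tool_rot: [3.133, 0.002, 1.421]
force: [0.2, -1.0, 9.5]
grip_width: 0.0099
finger_force: 119.9
clock: 14.72
position: [0.5165, 0.3015, 0.1993]
tool_rot: [3.141, 0.002, 1.422]
force: [-4.8, -1.7, 16.3]
grip_width: 0.01
finger_force: 121.0
[0.51649363 0.30150193 0.19925914] [3.14074385e+00 2.48243033e-03 1.42187630e+00] [-4.78132696 -1.74510801 16.29817155]
front 52.86 deg 0.29 px (324, 145)
left -55.69 deg 0.59 px (221, 192)
right 58.97 deg 0.1 px (423, 192)
outline mid front 55.02 deg -0.09 (250, np.float64(140.0)) (390, np.float64(140.0))
outline ends y [-58.7   61.43] mid 1.36 216 427 139
```

View pics/rel.png

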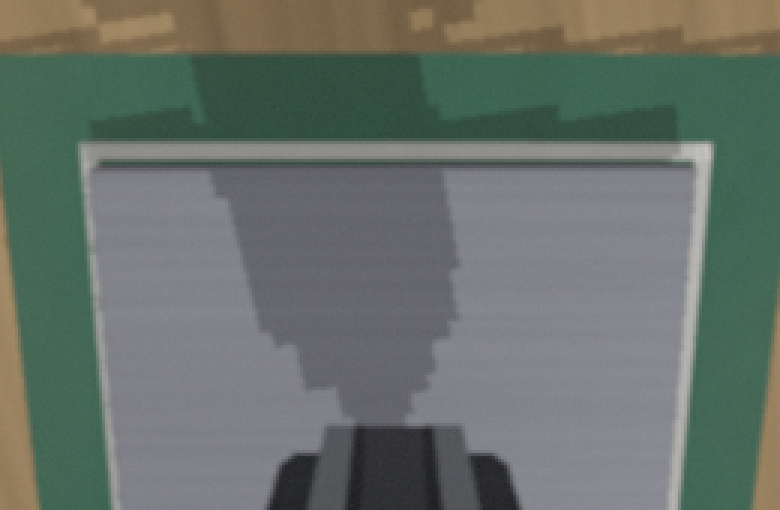

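The plate lies inside the outline: front gap about 2 mm, sides within about 0.5 mm of even, and square. Release and rise, then go to the blue tray.

```bash
python3 -m creep '[[[1,0,0,0,0,0,0],[1,0,0,0,0,0,0],[1,0,0,0,0,0,0],[1,0,0,0,0,0,0],[1,0,0,0,0,0,0],[1,0,0,-2,0,0,0],[1,0,0,-5,0,0,0],[1,0,0,-6,0,0,0],[1,0,0,-6,0,0,0],[1,0,0,0,0,0,0],[1,0,0,0,0,0,0]]]' 60
python3 - <<'E'
from h import *
f,s=grab("wrist"); np.savez("pics/w4.npz",**f); cv2.imwrite("pics/w4.png",f["image"]); print(s["position"],s["tool_rot"],s["qpos"])
g=cv2.cvtColor(f["image"],cv2.COLOR_BGR2HSV).astype(int);print(g[150,320],g[200,300])
t,_=grab("top"); np.savez("pics/top1.npz",**t)
for p in((240,128),(240,100)): print(cast(t,[p],.0).round(3))
E
```

```text
clock: 16.15
position: [0.5164, 0.3014, 0.3894]
tool_rot: [3.141, 0.003, 1.422]
force: [0.1, -0.5, -0.3]
grip_width: 0.0853
finger_force: 0.0
[0.51643838 0.30143475 0.38942561] [3.14075720e+00 2.57123273e-03 1.42164336e+00] [-0.34014188  0.52074746 -0.41372776  1.67453244  0.24300975  0.99856119
 -0.98693429]
[115  13 119] [125  12 126]
[[0.711 0.302]]
[[0.787 0.307]]
```

View pics/w4.png

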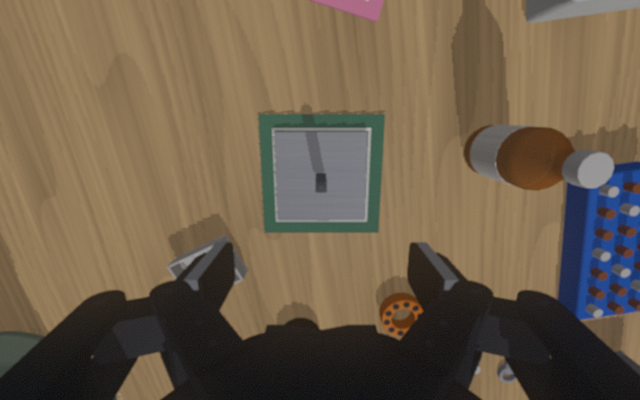

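The base is centred and square in the outline, with the post at (320,182). Next, hover over the blue tray and measure all trays.

```bash
python3 -m creep '[[[1,-4.5,1.7,0.3,0,0,0],[1,-4.5,1.7,0.3,0,0,0],[1,-4.5,1.7,0.3,0,0,0],[1,-4.5,1.7,0.3,0,0,0],[1,-4.5,1.7,0.3,0,0,0],[1,-4.5,1.7,0.3,0,0,0],[1,-4.5,1.7,0.3,0,0,0],[1,-4.5,1.7,0.3,0,0,0],[1,0,0,0,0,0,0],[1,0,0,0,0,0,0]]]'
cat > tray.py <<'E'
from h import *
import sys
f,s=grab("wrist"); np.savez("pics/t.npz",**f); print(s["position"],s["tool_rot"],s["qpos"][6])
g=cv2.cvtColor(f["image"],cv2.COLOR_BGR2HSV).astype(int);H,S,V=g[...,0],g[...,1],g[...,2]
M=dict(blue=(H>100)&(H<130)&(S>120)&(V>40),orange=(H<15)&(S>170)&(V>60),white=(S<40)&(V>95))
for n,approx in dict(blue=(.5958,-.0778),white=(.4407,-.0605),orange=(.5961,.087)).items():
    c=proj(f,[[*approx,.02]])[0]
    if not(20<c[0]<620 and 15<c[1]<385): print(n,"out of view",c.round()); continue
    x,y=c.astype(int); m=np.zeros(H.shape,np.uint8); y0,x0=max(y-55,0),max(x-55,0); m[y0:y+55,x0:x+55]=M[n][y0:y+55,x0:x+55]
    m=cv2.morphologyEx(m,cv2.MORPH_CLOSE,np.ones((5,5)))
    cs,hi=cv2.findContours(m,cv2.RETR_CCOMP,cv2.CHAIN_APPROX_NONE)
    out=max(cs,key=cv2.contourArea)
    holes=[k for k,h in zip(cs,hi[0]) if h[3]>=0 and cv2.contourArea(k)>150]
    e=cv2.fitEllipse(cv2.convexHull(out)); w=cast(f,[e[0]],.017)[0]; print(n,"outer",w.round(4),np.round(e[0],1),np.round(e[1],1),"Δ",delta([*w,.16],s),end=" ")
    if holes:
        e=cv2.fitEllipse(max(holes,key=cv2.contourArea)); print("hole",cast(f,[e[0]],.018)[0].round(4),np.round(e[0],1),np.round(e[1],1),end="")
    print()
E
python3 tray.py
```

```text
clock: 17.5
position: [0.5975, -0.074, 0.3649]
tool_rot: [-3.14, 0.002, 1.422]
force: [0.6, 0.6, -0.2]
grip_width: 0.0854
finger_force: 0.0
[ 0.59749334 -0.07401085  0.36485334] [-3.14012787e+00  2.39757535e-03  1.42202112e+00] -0.3172405811588895
blue outer [ 0.5999 -0.079 ] [323.2 184.1] [51.2 51.5] Δ [-0.41  0.34 20.49] hole [ 0.6001 -0.0788] [323.4 184.1] [28.  29.5]
white outer [ 0.4428 -0.0594] [183.5 187.5] [52.4 57.3] Δ [ -0.79 -15.49  20.51] hole [ 0.4433 -0.0596] [183.6 187.9] [23.1 27. ]
orange outer [0.6001 0.0903] [298.   16.9] [59.6 73.5] Δ [16.34 -2.15 20.45] hole [0.6001 0.0868] [298.5  20.6] [31.1 32.4]
```

```bash
python3 -m creep '[[[1,-0.43,0.33,4,0,0,0],[1,0,0,5,0,0,0],[1,0,0,5,0,0,0],[1,0,0,3.5,0,0,0],[1,0,0,1.7,0,0,0],[1,0,0,0,0,0,0],[-1,0,0,0,0,0,0],[-1,0,0,0,0,0,0],[-1,0,0,0,0,0,0],[-1,0,0,0,0,0,0],[-1,0,0,0,0,0,0]]]' 40
```

```text
clock: 18.92
position: [0.6007, -0.0798, 0.1756]
tool_rot: [3.139, 0.003, 1.421]
force: [-3.3, 1.6, 14.5]
grip_width: 0.0588
finger_force: 39.8
```

```bash
python3 -m creep '[[[-1,0,0,-2,0,0,0],[-1,0,0,-5,0,0,0],[-1,0,0,-5,0,0,0],[-1,4.5,-1.75,0,0,0,0],[-1,4.5,-1.75,0,0,0,0],[-1,4.5,-1.75,0,0,0,0],[-1,4.5,-1.75,0,0,0,0],[-1,4.5,-1.75,0,0,0,0],[-1,4.5,-1.75,0,0,0,0],[-1,4.5,-1.75,0,0,0,0],[-1,4.7,-1.75,0,0,0,0],[-1,0,0,0,0,0,0]]]'; python3 -m creep '[[[-1,0,0,0,0,0,0],[-1,0,0,0,0,0,0]]]'
python3 - <<'E'
from h import *
f,s=grab("wrist");np.savez("pics/w5.npz",**f); cv2.imwrite("pics/w5.png",f["image"]); print(delta([.5161,.2990,.2]),s["tool_rot"])
E
```

```text
clock: 20.42
position: [0.5139, 0.3033, 0.2943]
tool_rot: [3.141, -0.0, 1.427]
force: [1.1, -0.5, -0.7]
grip_width: 0.0585
finger_force: 43.6
clock: 20.68
position: [0.5161, 0.298, 0.2931]
tool_rot: [3.141, 0.003, 1.42]
force: [0.9, -0.7, -1.4]
grip_width: 0.0586
finger_force: 43.6
[ 0.11 -0.02  9.3 ] [3.14085424e+00 3.11017223e-03 1.42010595e+00]
```

View pics/w5.png

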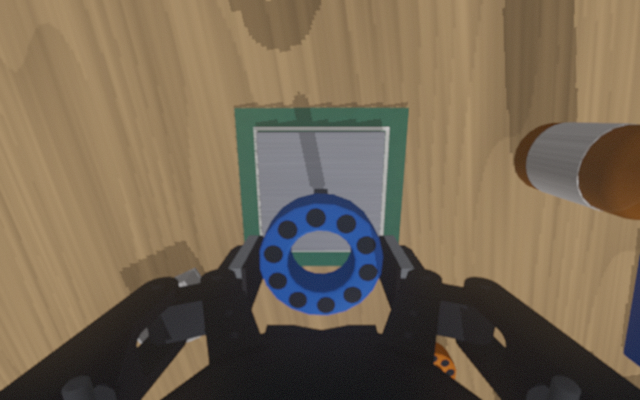

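The blue tray is held level with its bore at (321,252), and the post tip is visible behind it at (321,190). Lowering.

```bash
python3 -m creep '[[[-1,0.1,0,2,0,0,0],[-1,0,0,3,0,0,0],[-1,0,0,2,0,0,0],[-1,0,0,2,0,0,0],[-1,0,0,0,0,0,0],[-1,0,0,1,0,0,0],[-1,0,0,0.4,0,0,0],[-1,0,0,0,0,0,0],[-1,0,0,0,0,0,0]]]'; python3 -m creep '[[[-1,0,0,0.2,0,0,0],[-1,0,0,0,0,0,0],[-1,0,0,0,0,0,0]]]'
```

```text
clock: 21.85
position: [0.5158, 0.3, 0.1889]
tool_rot: [3.141, 0.003, 1.422]
force: [0.8, 0.6, -1.4]
grip_width: 0.0586
finger_force: 43.6
clock: 22.22
position: [0.5159, 0.3, 0.1867]
tool_rot: [3.141, 0.003, 1.422]
force: [0.1, 0.3, 2.6]
grip_width: 0.0583
finger_force: 44.0
```

```bash
python3 -m creep '[[[1,0,0,0,0,0,0],[1,0,0,0,0,0,0],[1,0,0,0,0,0,0],[1,0,0,0,0,0,0],[1,0,0,-3,0,0,0],[1,0,0,-6,0,0,0],[1,0,0,-6,0,0,0],[1,0,0,-2,0,0,0],[1,0,0,0,0,0,0],[1,0,0,0,0,0,0]]]'
python3 - <<'E'
from h import *
f,s=grab("wrist");np.savez("pics/w6.npz",**f); cv2.imwrite("pics/w6.png",f["image"][60:340,150:480].repeat(2,0).repeat(2,1)); print(s["position"])
g=cv2.cvtColor(f["image"],cv2.COLOR_BGR2HSV).astype(int);m=((g[...,0]>100)&(g[...,0]<130)&(g[...,1]>120)).astype(np.uint8);m[:,:200]=0;m[:,450:]=0
m=cv2.morphologyEx(m,cv2.MORPH_CLOSE,np.ones((5,5)));b=blob(m);e=cv2.fitEllipse(cv2.convexHull(b.astype(np.float32)));print(e,cast(f,[e[0]],.028))
E
```

```text
clock: 23.48
position: [0.5156, 0.3002, 0.3556]
tool_rot: [-3.141, 0.004, 1.422]
force: [-0.3, -0.5, -0.5]
grip_width: 0.0848
finger_force: 0.0
[0.51559054 0.3002074  0.35556965]
((321.2968444824219, 183.09556579589844), (55.53785705566406, 55.9866943359375), 171.6112823486328) [[0.51681411 0.30053786]]
```

View pics/w6.png

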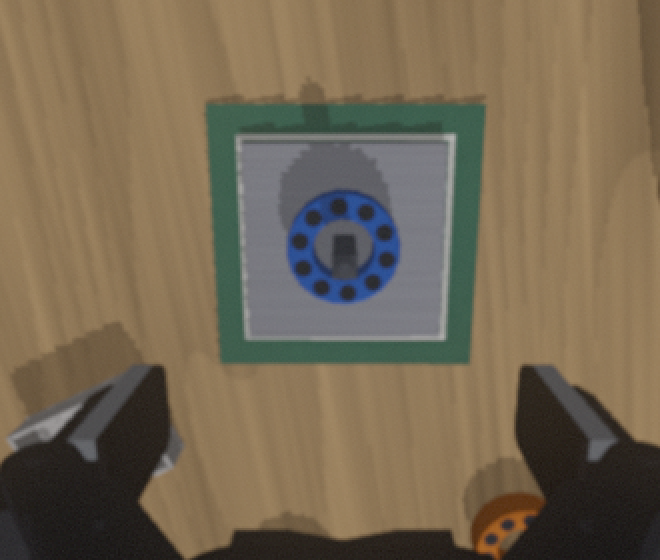

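```bash
python3 -m creep '[[[1,-4.6,-0.23,0,0,0,0],[1,-4.6,-0.23,0,0,0,0],[1,-4.6,-0.23,0,0,0,0],[1,-4.6,-0.23,0,0,0,0],[1,-4.6,-0.23,0,0,0,0],[1,-4.6,-0.23,0,0,0,0],[1,-4.6,-0.23,0,0,0,0],[1,-4.4,-0.2,0,0,0,0],[1,0,0,0,0,0,0],[1,0,0,0,0,0,0],[1,0,0,0,0,0,0]]]'; python3 tray.py
```

```text
clock: 24.9
position: [0.4437, -0.0579, 0.3573]
tool_rot: [-3.141, 0.003, 1.423]
force: [0.5, -1.0, -0.3]
grip_width: 0.0858
finger_force: 0.0
[ 0.44368411 -0.05790623  0.35729163] [-3.14114402e+00  2.59165081e-03  1.42327477e+00] -0.30655231137592404Traceback (most recent call last):
  File "tray.py", line 12, in <module>
    out=max(cs,key=cv2.contourArea)
ValueError: max() iterable argument is empty
```

Blue is threaded and flat on the plate, with the post inside its bore at crop (343,250). The white mask came out empty because the tray is in shade, so I'll lower the threshold.

```bash
sed -i 's/white=(S<40)&(V>95)/white=(S<45)\&(V>62)/' tray.py; python3 tray.py; python3 -c "
from h import *
f=dict(np.load('pics/t.npz'));g=cv2.cvtColor(f['image'],cv2.COLOR_BGR2HSV);print(g[183,295:350:4].tolist())"
```

```text
[ 0.44366222 -0.05793977  0.35735056] [-3.14120695e+00  2.69021610e-03  1.42335367e+00] -0.30643346712053454
[[17, 42, 54], [13, 46, 50], [6, 10, 133], [17, 104, 118], [17, 98, 114], [17, 101, 116], [17, 102, 115], [16, 99, 113], [15, 102, 108], [15, 95, 105], [23, 7, 149], [10, 6, 129], [10, 5, 147], [17, 96, 149]]Traceback (most recent call last):
  File "tray.py", line 12, in <module>
    out=max(cs,key=cv2.contourArea)
ValueError: max() iterable argument is empty
```

```bash
sed -i 's/^    out=max/    if not cs: continue\n    out=max/; s/(V>62)/(V>90)/' tray.py; python3 tray.py
```

```text
[ 0.4436595  -0.05804522  0.35741212] [-3.14134210e+00  2.73590703e-03  1.42320542e+00] -0.30632067725854734
white outer [ 0.4415 -0.0598] [318.3 183.2] [54.3 54.7] Δ [-0.15 -0.18 19.74] hole [ 0.4416 -0.0592] [318.3 182.8] [25.8 28.8]
orange out of view [457.  10.]
```

```bash
python3 -m creep '[[[1,-0.15,-0.2,4,0,0,0],[1,0,0,5,0,0,0],[1,0,0,5,0,0,0],[1,0,0,3,0,0,0],[1,0,0,1.4,0,0,0],[1,0,0,0,0,0,0],[-1,0,0,0,0,0,0],[-1,0,0,0,0,0,0],[-1,0,0,0,0,0,0],[-1,0,0,0,0,0,0],[-1,0,0,0,0,0,0]]]' 40
```

```text
clock: 26.42
position: [0.4416, -0.0607, 0.175]
tool_rot: [3.14, 0.003, 1.421]
force: [-2.6, 1.1, 16.5]
grip_width: 0.0579
finger_force: 38.9
```

```bash
python3 -m creep '[[[-1,0,0,-2,0,0,0],[-1,0,0,-5,0,0,0],[-1,0,0,-5,0,0,0],[-1,4.6,0.25,0,0,0,0],[-1,4.6,0.25,0,0,0,0],[-1,4.6,0.25,0,0,0,0],[-1,4.6,0.25,0,0,0,0],[-1,4.6,0.25,0,0,0,0],[-1,4.6,0.25,0,0,0,0],[-1,4.6,0.25,0,0,0,0],[-1,4.4,0.25,0,0,0,0],[-1,0,0,0,0,0,0]]]'; python3 -m creep '[[[-1,0,0,0,0,0,0],[-1,0,0,0,0,0,0],[-1,0,0,0,0,0,0]]]'; python3 -c "
from h import *
print(delta([.5163,.2982,.175+.031]))"
```

```text
clock: 27.92
position: [0.5149, 0.3019, 0.2933]
tool_rot: [3.141, 0.0, 1.425]
force: [-0.0, -0.2, -1.1]
grip_width: 0.058
finger_force: 43.8
clock: 28.3
position: [0.5156, 0.2979, 0.2928]
tool_rot: [3.141, 0.003, 1.421]
force: [-0.5, -0.2, -0.9]
grip_width: 0.0579
finger_force: 43.8
[0.06 0.06 8.68]
```

```bash
python3 -m creep '[[[-1,0,0.05,2,0,0,0],[-1,0,0,2.5,0,0,0],[-1,0,0,2,0,0,0],[-1,0,0,1,0,0,0],[-1,0,0,0.6,0,0,0],[-1,0,0,0.3,0,0,0],[-1,0,0,0,0,0,0],[-1,0,0,0,0,0,0]]]'; python3 -m creep '[[[-1,0,0,0.2,0,0,0],[-1,0,0,0,0,0,0],[-1,0,0,0,0,0,0]]]'
```

```text
clock: 29.3
position: [0.516, 0.2985, 0.209]
tool_rot: [3.141, 0.002, 1.422]
force: [-0.1, -0.1, -0.9]
grip_width: 0.0585
finger_force: 43.8
clock: 29.68
position: [0.5159, 0.2984, 0.2065]
tool_rot: [3.142, 0.003, 1.422]
force: [-0.2, -0.7, -1.1]
grip_width: 0.0577
finger_force: 43.8
```

```bash
python3 -m creep '[[[-1,0,0,0.1,0,0,0],[-1,0,0,0,0,0,0],[-1,0,0,0,0,0,0]]]'
```

```text
clock: 30.05
position: [0.5159, 0.2985, 0.2061]
tool_rot: [3.141, 0.003, 1.422]
force: [-3.1, -2.2, 10.4]
grip_width: 0.0579
finger_force: 44.9
```

```bash
python3 -m creep '[[[1,0,0,0,0,0,0],[1,0,0,0,0,0,0],[1,0,0,0,0,0,0],[1,0,0,0,0,0,0],[1,0,0,-3,0,0,0],[1,0,0,-6,0,0,0],[1,0,0,-6,0,0,0],[1,-3.9,2.3,0,0,0,0],[1,-3.9,2.3,0,0,0,0],[1,-3.9,2.3,0,0,0,0],[1,-3.9,2.3,0,0,0,0],[1,-3.9,2.3,0,0,0,0]]]';  python3 -m creep '[[[1,0,0,0,0,0,0],[1,0,0,0,0,0,0],[1,0,0,0,0,0,0]]]'; python3 tray.py; python3 -c "
from h import *
f=dict(np.load('pics/t.npz'));cv2.imwrite('pics/w7.png',f['image'])"
```

```text
clock: 31.55
position: [0.6011, 0.0875, 0.3562]
tool_rot: [3.141, 0.003, 1.422]
force: [-0.1, 0.8, 0.1]
grip_width: 0.0852
finger_force: 0.0
clock: 31.92
position: [0.6004, 0.0901, 0.3561]
tool_rot: [-3.141, 0.003, 1.423]
force: [-0.2, -0.0, -0.2]
grip_width: 0.0855
finger_force: 0.0
[0.6003777  0.09010352 0.35614297] [-3.14145342e+00  2.57906255e-03  1.42325130e+00] -0.5709960188241106
white outer [0.4248 0.0138] [183.5 265.3] [11.3 53.8] Δ [-10.08 -16.24  19.64] 
orange outer [0.5998 0.0896] [319.5 182.2] [53.2 53.8] Δ [-1.000e-02 -5.000e-02  1.961e+01] hole [0.6    0.0904] [319.6 181.6] [27.2 29.6]
```

View pics/w7.png

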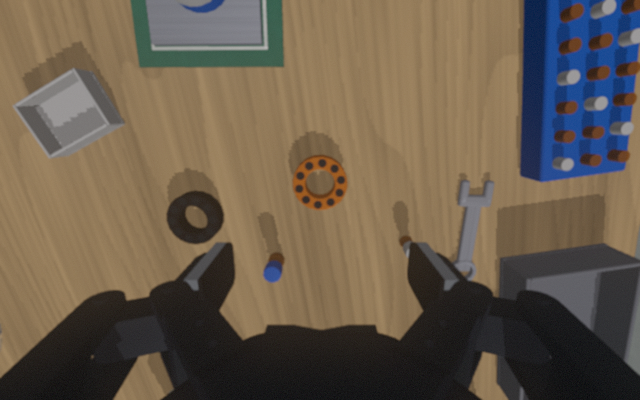

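Orange is centred under the tool at (320,182), and the vials and black tray are clear of the fingers. Grasping.

```bash
python3 -m creep '[[[1,0,-0.05,4,0,0,0],[1,0,0,5,0,0,0],[1,0,0,5,0,0,0],[1,0,0,3,0,0,0],[1,0,0,1.3,0,0,0],[1,0,0,0,0,0,0],[-1,0,0,0,0,0,0],[-1,0,0,0,0,0,0],[-1,0,0,0,0,0,0],[-1,0,0,0,0,0,0],[-1,0,0,0,0,0,0]]]' 40
```

```text
clock: 33.35
position: [0.6006, 0.0886, 0.175]
tool_rot: [3.14, 0.002, 1.422]
force: [-4.7, 0.2, 14.8]
grip_width: 0.0588
finger_force: 39.8
```

```bash
python3 -m creep '[[[-1,0,0,-2,0,0,0],[-1,0,0,-5,0,0,0],[-1,0,0,-5,0,0,0],[-1,3.9,-2.3,0,0,0,0],[-1,3.9,-2.3,0,0,0,0],[-1,3.9,-2.3,0,0,0,0],[-1,3.9,-2.3,0,0,0,0],[-1,3.9,-2.3,0,0,0,0],[-1,0,0,0,0,0,0],[-1,0,0,0,0,0,0],[-1,0,0,0,0,0,0]]]'; python3 -c "
from h import *
print(delta([.5163,.2978,.175+.051]))
f,s=grab('scene');cv2.imwrite('pics/s2.png',f['image'][180:330,270:470].repeat(3,0).repeat(3,1))"
```

```text
clock: 34.72
position: [0.516, 0.2976, 0.2931]
tool_rot: [3.141, 0.003, 1.42]
force: [0.5, -0.3, -2.0]
grip_width: 0.0585
finger_force: 43.7
[0.04 0.02 6.71]
```

View pics/s2.png

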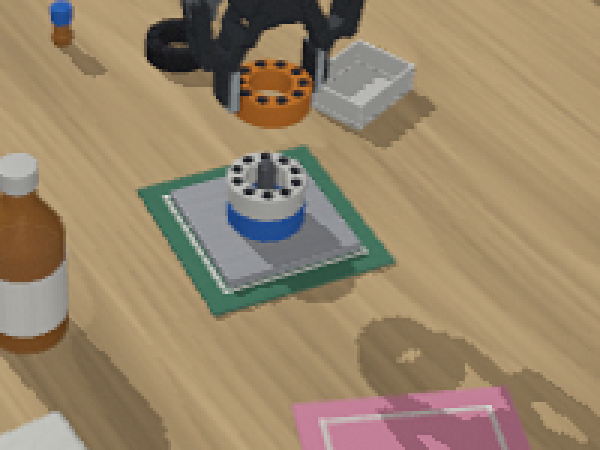

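White lies flat on blue with the post through both at (267,172), and orange hangs level above. Lowering.

```bash
python3 -m creep '[[[-1,0,0,2,0,0,0],[-1,0,0,2,0,0,0],[-1,0,0,1.4,0,0,0],[-1,0,0,0.7,0,0,0],[-1,0,0,0.3,0,0,0],[-1,0,0,0,0,0,0],[-1,0,0,0,0,0,0]]]'; python3 -m creep '[[[-1,0,0,0.25,0,0,0],[-1,0,0,0,0,0,0],[-1,0,0,0,0,0,0]]]'
```

```text
clock: 35.65
position: [0.5155, 0.2987, 0.229]
tool_rot: [3.141, 0.003, 1.422]
force: [-0.1, 0.3, -1.2]
grip_width: 0.0583
finger_force: 43.7
clock: 36.02
position: [0.5155, 0.2986, 0.2261]
tool_rot: [3.141, 0.003, 1.422]
force: [0.6, 0.5, 0.5]
grip_width: 0.059
finger_force: 43.8
```

Contact is just beginning (about +1.7 N). One small step, release and retreat.

```bash
python3 -m creep '[[[-1,0,0,0.07,0,0,0],[-1,0,0,0,0,0,0],[1,0,0,0,0,0,0],[1,0,0,0,0,0,0],[1,0,0,0,0,0,0],[1,0,0,0,0,0,0],[1,0,0,-2,0,0,0],[1,0,0,-6,0,0,0],[1,0,0,-5,0,0,0],[1,-5,0,0,0,0,0],[1,-5,0,0,0,0,0],[1,-3,0,0,0,0,0]]]'; python3 -m creep '[[[1,0,0,0,0,0,0],[1,0,0,0,0,0,0],[1,0,0,0,0,0,0]]]'
python3 - <<'E'
from h import *
f,s=grab('scene');a=f['image'][190:300,300:420].repeat(3,0).repeat(3,1)
w,_=grab('wrist');np.savez("pics/w8.npz",**w);b=w['image'][0:200,200:440]
h=np.zeros((600,720,3),np.uint8);h[:330,:360]=a;h[:400:,360:]=cv2.resize(b,(360,300))[:0] if 0 else 0
h[:300,360:]=cv2.resize(b,(360,300)); h[:330,:360]=a
cv2.imwrite('pics/s3.png',h[:330])
E
```

```text
clock: 37.52
position: [0.4957, 0.1681, 0.3573]
tool_rot: [3.14, 0.003, 1.42]
force: [0.3, 0.7, 0.6]
grip_width: 0.0855
finger_force: 0.0
clock: 37.9
position: [0.4961, 0.1714, 0.356]
tool_rot: [3.141, 0.002, 1.423]
force: [0.4, 0.0, -0.3]
grip_width: 0.0854
finger_force: 0.0
```

View pics/s3.png

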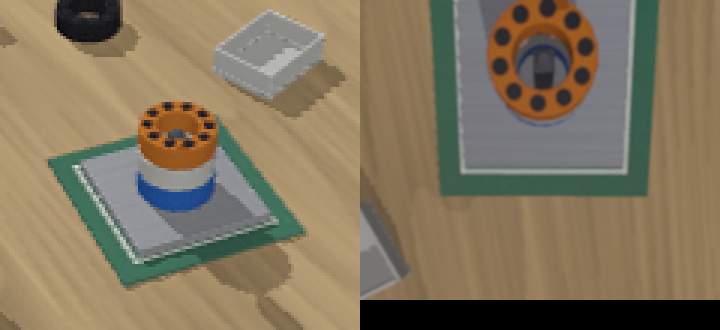

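The stack is blue, white, orange, flat around the post. The plate is even in the outline, and the robot is clear.

```bash
python3 -c "
from workcell import bot
print(bot.job_done())"
```

```text
the job is handed in; nothing more can be done
None
```

I handed the job in at about 38 s on the robot's clock: the base went edge-first at about 13.6° and was pivoted flat while held, centred to within about 1 mm in the outline, with blue, white and orange stacked flat on its post and the black spare untouched; no verdict came back.

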